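# Refit the drum and spindle of a hand roaster

## Task

Put the little hand roaster back together: lower the eight-sided drum into its trough between the tall hand shield and the low far bearing, then thread the spindle from the handle side through the shield bearing, both ends of the drum and the far bearing, whose bush floats sideways and has to be felt for, until its collar is fully home against the shield bearing. The spindle must end straight across, square to the shield, with the drum hanging level on it clear of the trough. Feel it through without ramming, let go of everything, and leave the other things on the worktop where they stand.

Things in the scene. Friction and masses are not known exactly. Their poses are not given: they have to be found in the camera images.
- roaster: Sheet-steel hand roaster, fixed, 131 (x) x 150 (y) x 190 mm. Origin: centre of underside; z up, y from the hand side (-y, tall shield) to the far side (+y). Bearing axis parallel to y, 85 mm up. Shield: plate at y = -58, 131 wide, 187 high; an out-turned lip on its top juts to y = -84. Far upright at y = +58, 70 wide, 115 high. Feet and rails below 16 mm.
- shield_bearing (a point): Centre of the shield bush's hole at its outer (-y) face; axes as the roaster's. Brass bush 25 mm across, 10 mm long, hole 12 mm. The shield's lip overhangs this side by 21 mm, its underside 95 mm above the hole, so a hand pushing the spindle's handle up to the shield must lean some 25 to 45 degrees from vertical, out toward -y.
- far_bearing (a point): Point on the bearing axis at the far upright's outer side, 126 mm from shield_bearing along +y; fixed, axes as the roaster's. The far bush (same size as the other) floats: its plate slides up to 5 mm to either side (x) of this point in a slot, held by about 1.5 N of friction, and where it stands is not reported: find its hole by touch. 106 mm are free between the bushes.
- roaster_axis (a point): Point on the bearing axis midway between the bushes, 85 mm above the worktop; axes as the roaster's. Below it an open trough runs along y: two flanks sloping 45 degrees, tops 63 mm above the worktop and 29 mm to each side, take the drum's lower slanting faces. They centre the drum sideways with its axis 3.5 mm below the bearing axis.
- drum: Loose eight-sided perforated steel drum, 64 mm across flats, 96 mm long, 0.2 to 0.35 kg. Origin at its centre, y along its axis (ends alike). It lies on one flat, so two upright flats, 26 mm high, face its +x and -x sides and can be gripped from above. Each end has a brass eye 7 mm thick with a 13 mm hole; hollow between them.
- spindle: Loose spindle, 200 mm, 0.17 kg, lying level on its handle, balance point inside the handle. Origin on its axis at the collar's front face, +y to the nose. Steel rod 10 mm thick to y = 138, then a taper to a 8 mm blunt nose at y = 146. Brass collar 22 mm across, y = -4 to 0. Its axis lies 14 mm above the worktop at the start.
- spindle_nose (a point): Tip of the spindle's nose, on its axis; axes as the spindle's.
- spindle_handle (a point): Middle of the spindle's black handle, on the axis, 29 mm behind the collar's front face; the handle is 50 mm long (y), 18 mm wide (x) and 28 mm high (z), centred on the axis; axes as the spindle's.
- spice_jar_1: Spice jar with white lid, 46 mm across, 108 mm high, at the back. Bystander: leave it where it stands. Origin: centre of its underside.
- spice_jar_2: Spice jar with white lid, 46 mm across, 108 mm high, at the back. Bystander: leave it where it stands. Origin: centre of its underside.
- mill_1: Small shaker with grey cap, 44 mm across, 90 mm high, at the back. Bystander: leave it where it stands. Origin: centre of its underside.
- bottle_1: Plastic bottle of washing-up liquid, 37 x 63 mm, 190 mm high, at the back. Bystander: leave it where it stands. Origin: centre of its underside.
- bowl_1: White bowl with green band, 130 mm across, 59 mm high. Bystander: leave it where it stands. Origin: centre of its underside.
- kitchen_timer: Round cream kitchen timer, 70 mm across, 42 mm high. Bystander: leave it where it stands. Origin: centre of its underside.
- mug_1: White mug, 78 mm across, 113 mm with its handle, 89 mm high, at the front right. Bystander: leave it where it stands. Origin: centre of its underside.

How it is judged:
By the outcome, as a careful person would: the job done as asked, in the order asked, and still so for the second after the job is handed in, with the robot touching nothing.
It also fails if it takes over 67 s, if anything falls off the work surface, if the arm or the gripper's body presses on something with over 40 N, if the wrist force passes 120 N, or if a joint passes its speed limit or range.

## Robot

A 6-joint arm with a two-finger parallel gripper is mounted at the origin on a cart in front of the work surface, level with it; the furniture and walls round the work are solid. World frame = base frame: x ahead of the robot, y to its left, z up, the work surface at z = 0. Lengths are in mm, angles in rad, forces in N, time in s.
With the tool pointing down it reaches from about 350 to 775 mm from the base axis. Payload 7.3 kg.
Tool frame: the origin (TCP) lies at the very end of the fingers, on their centre line; the grasp point (between the pads) lies 19 mm behind it; z points along the fingers, y is the line along which they close (so a half turn about z gives the same grasp; the last joint's range is limited). The gripper opens to 92 mm and grips with 3 to 60 N. Pads are 19 mm wide; open, the fingers measure 130 mm over their backs; the gripper's body (75 mm by 190 mm) begins 47 mm behind the grasp point.
Start: joints at [1.142, 0.342, 1.524, -0, 1.275, -0.146], TCP at [146.484, 504.17, 226.741] pointing down, gripper open.
Joint ranges: [-2.53, 2.53], [-0.77, 2.02], [0.04, 2.7], [-1, 4.14], [0.28, 2.66], [-3.11, 3.11]. Speed limits (rad/s): [2.57, 2.57, 3.14, 3.14, 3.14, 3.14].

## Interface

Orientations are given as [roll, pitch, yaw] about the fixed x, y, z axes, in that order (R = Rz(yaw) Ry(pitch) Rx(roll)).
In Python, from plant import * gives the robot as it stands.
- The arm moves only by the tool arm_command, never from a script. Its arguments are lists of equal length, an entry for each row: "gripper": the finger opening in mm, from 0 to 91.8; "dp": the shift along the tool's x, y, z in units of 25 mm (1.0 is 25 mm), a list of three; "twist": the turn about the tool's z in units of 5 degrees (1.0 is 5 degrees). A call has exactly 5 rows; each row shifts and turns the commanded pose from where the row before left it, along the tool's axes as they then stand; what a row does not reach is not made up. A row lasts 1/8 s, in which the tool goes at most 62.5 mm and 10.7 degrees, less where a joint would pass 70% of its speed; a pose out of reach is approached as far as the arm can. A call is refused whole if a number of a shift passes 1 or a number of a turn 1, either way. A call with a gripper value outside its range is refused whole. The fingers move at their own pace and stop on an object; the grip force is fixed at half the most. Time passes only in rows, so rows that do not move let the fingers close, or fill a call up. It gives the time, the measured TCP pose, the force, the opening and the grip force at its end, in the units of the state.
- get_obs(): the state, without advancing time (a new reading comes with each control period).
- capture(name): name is "scene" or "top" or "wrist"; returns the picture (480x640x3 uint8, red, green, blue); there is no depth.
- get_calibration(name): a dict with "mtx" (3x3 intrinsics, pixels), "position" and "attitude" of the camera in the world; the wrist camera has in their place "mount" (4x4, takes a point from camera to tool coordinates, whose origin is the TCP and whose axes are the flange's). Camera axes: x right, y down, z forward; pixel columns grow to the right and rows downward; lengths in mm; the calibration is good to about 2 mm. A picture is of the moment at which its call begins: read the wrist's pose just before it. get_calibration takes no time and is no camera call.
- close_job(): hands the job in; it is judged then, once.
The state is a dict: "time": time; "joint_positions": joint angles; "dq": joint speeds; "tau": joint torques, N m; "tool_pos": TCP position; "tcp_rot": TCP orientation; "contact_force": force on the tool from outside, world axes, zero at the start; "moment": the same for the moment, N m; "grip_width": finger opening in mm; "finger_force": force on a finger pad.
Only numpy, scipy, OpenCV 4.12 (cv2) and the standard library are available. Lean on these libraries where they do the work, as an engineer would, in place of code of your own. Each camera call takes 0.05 s, during which the arm holds its last target. There are 200 camera calls.

## Working session

There is one attempt and no reset: what is moved stays moved. The work goes in short steps, Python scripts to look and compute and a tool call to move; the robot and the scene stay as the last step left them, time stands still between calls to the robot, and variables do not carry over. Pictures are saved under pics/ and viewed, at most 10 in all, crops included, and the job is handed in when it is done.

Besides the shell and the picture viewer there is one more tool, called after "Call:" in YAML: its name, and indented under it one key for each argument. arm_command: Moves the arm, as the interface text tells. Its arguments: {"type":"object","properties":{"gripper":{"type":"array"},"dp":{"type":"array"},"twist":{"type":"array"}},"required":["gripper","dp","twist"]}

```bash
mkdir -p pics; ls
python3 - <<'E'
from plant import *
import cv2
for n in ("scene","top"):
    cv2.imwrite(f"pics/{n}0.png",capture(n)[:,:,::-1])
    c=get_calibration(n);print(n,c)
print(get_calibration("wrist")); print(get_obs())
E
```

```text
pics
scene {'mtx': array([[598.8553345 ,   0.        , 318.47376583],
       [  0.        , 598.8553345 , 233.501454  ],
       [  0.        ,   0.        ,   1.        ]]), 'position': array([-194.56497508, -799.24020972,  672.2469449 ]), 'attitude': array([-2.0682549 ,  0.01922329, -0.82884609])}
top {'mtx': array([[497.99624517,   0.        , 326.17370894],
       [  0.        , 497.99624517, 244.44916888],
       [  0.        ,   0.        ,   1.        ]]), 'position': array([488.98596294, -43.69984231, 950.81925825]), 'attitude': array([-2.99767439, -0.02178218, -1.59361993])}
{'mtx': array([[406.04864548,   0.        , 323.24202366],
       [  0.        , 406.04864548, 248.47691479],
       [  0.        ,   0.        ,   1.        ]]), 'mount': array([[-5.31506649e-04, -9.66417262e-01, -2.56977420e-01,
         6.94863465e+01],
       [ 9.99999679e-01, -6.67737521e-04,  4.42866099e-04,
         1.33021936e-01],
       [-5.99586908e-04, -2.56977102e-01,  9.66417306e-01,
        -1.56804661e+02],
       [ 0.00000000e+00,  0.00000000e+00,  0.00000000e+00,
         1.00000000e+00]])}
{'time': 0.1, 'joint_positions': array([ 1.14197251e+00,  3.42650189e-01,  1.52490978e+00, -3.98919645e-05,
        1.27543532e+00, -1.46032001e-01]), 'dq': array([-0.00073457, -0.00096801, -0.00113296,  0.00138663,  0.00075861,
        0.00107405]), 'tau': array([ 3.90325542e-03, -4.31999409e+01, -2.44703901e+01,  7.21819396e-02,
        5.24587242e-02, -6.45340788e-05]), 'tool_pos': array([146.34544915, 503.80427995, 226.12004653]), 'tcp_rot': array([-3.14019940e+00, -1.66360186e-04,  2.85881236e+00]), 'contact_force': array([-0.3071861 , -0.61972101, -0.83364384]), 'moment': array([-0.0071247, -0.020877 , -0.0119804]), 'finger_force': 0.0, 'grip_width': 91.5882506491498}
```

View pics/top0.png

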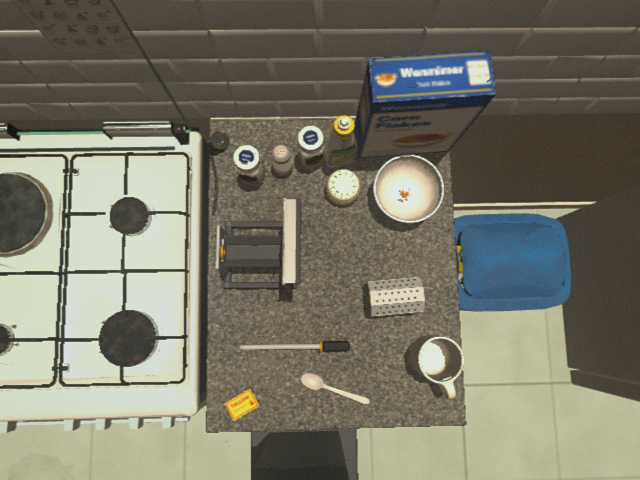

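View pics/scene0.png

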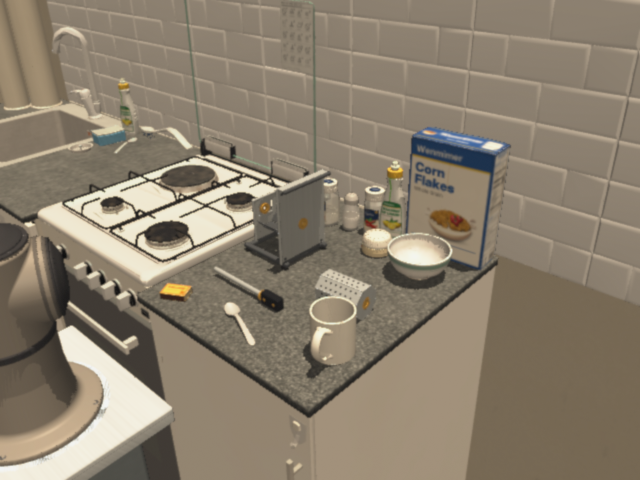

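```bash
cat > h.py <<'E'
import numpy as np, cv2
from scipy.spatial.transform import Rotation as R
from plant import *
def cam(n,obs=None):
    c=get_calibration(n)
    if n=="wrist":
        o=obs; T=np.eye(4); T[:3,:3]=R.from_euler('xyz',o['tcp_rot']).as_matrix(); T[:3,3]=o['tool_pos']
        M=T@c['mount']; return c['mtx'],M[:3,:3],M[:3,3]
    return c['mtx'],R.from_euler('xyz',c['attitude']).as_matrix(),c['position']
def ray(C,u,v,z):
    K,Rm,p=C; d=Rm@np.linalg.solve(K,[u,v,1.]); return np.round(p+d*(z-p[2])/d[2],1)
def proj(C,X):
    K,Rm,p=C; q=K@(Rm.T@(np.asarray(X,float)-p)); return np.round(q[:2]/q[2],1)
def st():
    o=get_obs(); print(round(o['time'],2),'p',np.round(o['tool_pos'],1),'rpy',np.round(np.degrees(o['tcp_rot']),2),'F',np.round(o['contact_force'],1),'M',np.round(o['moment'],2),'w',round(o['grip_width'],1),'ff',round(o['finger_force'],1),'q',np.round(o['joint_positions'],2)); return o
E
python3 - <<'E'
from h import *
im=cv2.imread("pics/top0.png")[192:367,208:432]
cv2.imwrite("pics/topc.png",cv2.resize(im,None,fx=3.4,fy=3.4,interpolation=cv2.INTER_CUBIC))
C=cam("top"); print(ray(C,326,244,0),ray(C,326,200,0))
E
```

```text
[627.2 -67.2   0. ] [714.1 -69.2   0. ]
```

View pics/topc.png

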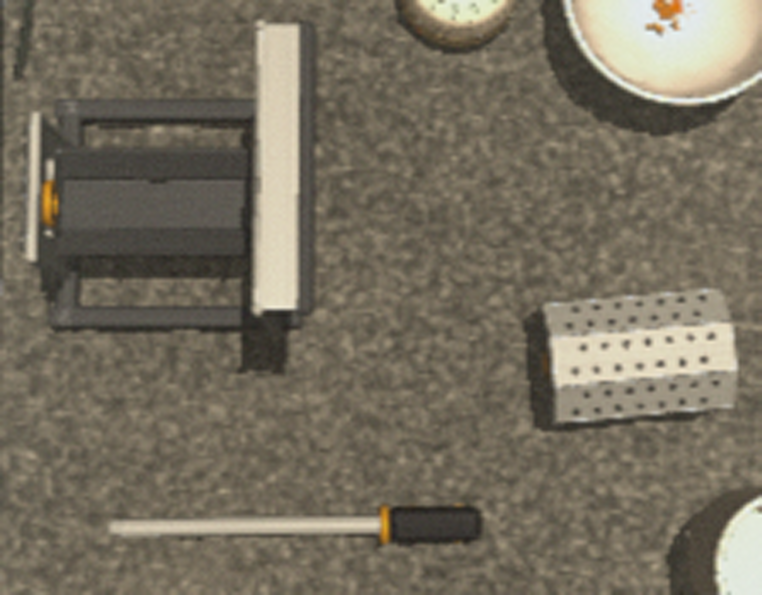

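Run:
```python
from h import *
C=cam("top")
f=lambda x,y,z:ray(C,208+x/3.4,192+y/3.4,z)
print('lip',[f(*p,189) for p in [(257,22),(298,22),(296,312),(254,312)]])
print('far',[f(*p,115) for p in [(33,112),(41,112),(38,262),(27,262)]])
print('feet',[f(*p,16) for p in [(57,100),(52,327),(252,100),(245,327)]])
print('drum',[f(*p,64) for p in [(550,335),(733,322),(737,372),(556,385)]])
print('spin',[f(*p,14) for p in [(110,527),(391,525),(381,525),(480,524)]], f(480,510,28),f(480,541,28))
```

```text
lip [array([673. ,   2.1, 189. ]), array([672.6, -16.7, 189. ]), array([539.3, -13.9, 189. ]), array([539.7,   4.9, 189. ])]
far [array([646.8, 118.7, 115. ]), array([646.7, 114.8, 115. ]), array([571.5, 115.7, 115. ]), array([571.7, 121.1, 115. ])]
feet [array([672. , 124.7,  16. ]), array([545.4, 126.6,  16. ]), array([670. ,  15.8,  16. ]), array([543.1,  21. ,  16. ])]
drum [array([ 532.7, -141.6,   64. ]), array([ 537.4, -238.2,   64. ]), array([ 511.3, -238.9,   64. ]), array([ 506.7, -143.8,   64. ])]
spin [array([436.8,  95. ,  14. ]), array([434.2, -57. ,  14. ]), array([434.4, -51.6,  14. ]), array([ 433.6, -105.4,   14. ])] [ 441.8 -104.7   28. ] [ 425.5 -104.2   28. ]
```

```bash
cat >> h.py <<'E'
def plan(pos,yaw,twdir=0,nmin=5,o=None):
    """rows (dp, twist) toward pos (mm), yaw (deg); twdir forces the twist sign"""
    o=o or get_obs(); p=np.array(o['tool_pos']); y0=np.degrees(o['tcp_rot'][2])
    dy=(y0-yaw+180)%360-180          # twist about tool z (down)
    if twdir*dy<0: dy+=360*twdir
    D=np.asarray(pos,float)-p
    n=max(nmin,int(np.ceil(abs(dy)/5-1e-6)),int(np.ceil(np.linalg.norm(D)/24)))
    n=5*int(np.ceil(n/5)); y=y0; dp=[];tw=[]
    for i in range(n):
        r=R.from_euler('xyz',[np.pi,0,np.radians(y)]).as_matrix()
        dp.append([round(float(a),2) for a in r.T@(D/n)/25]); t=dy/n/5; tw.append(round(t,2)); y-=t*5
    for k in range(0,n,5): print(dp[k:k+5],tw[k:k+5])
E
python3 - <<'E'
from h import *
C=cam("top"); print('mug',ray(C,440,357,89),ray(C,418,360,89)); print('box',ray(C,370,105,250),ray(C,365,155,0)); print('bowl',ray(C,408,190,59))
st(); plan([608,45,300],91)
E
```

```text
mug [ 416.1 -254.6   89. ] [ 412.1 -216.8   89. ]
box [ 798.2 -131.2  250. ] [ 804.1 -148.7    0. ]
bowl [ 716.3 -219.4   59. ]
0.1 p [146.3 503.8 226.1] rpy [-1.7992e+02 -1.0000e-02  1.6380e+02] F [-0.3 -0.6 -0.8] M [-0.01 -0.02 -0.01] w 91.6 ff 0.0 q [ 1.14  0.34  1.52 -0.    1.28 -0.15]
[[-0.76, -0.42, -0.1], [-0.78, -0.38, -0.1], [-0.79, -0.35, -0.1], [-0.81, -0.32, -0.1], [-0.82, -0.28, -0.1]] [np.float64(0.49), np.float64(0.49), np.float64(0.49), np.float64(0.49), np.float64(0.49)]
[[-0.83, -0.25, -0.1], [-0.84, -0.21, -0.1], [-0.85, -0.18, -0.1], [-0.86, -0.14, -0.1], [-0.86, -0.1, -0.1]] [np.float64(0.49), np.float64(0.49), np.float64(0.49), np.float64(0.49), np.float64(0.49)]
[[-0.87, -0.07, -0.1], [-0.87, -0.03, -0.1], [-0.87, 0.01, -0.1], [-0.87, 0.04, -0.1], [-0.86, 0.08, -0.1]] [np.float64(0.49), np.float64(0.49), np.float64(0.49), np.float64(0.49), np.float64(0.49)]
[[-0.86, 0.12, -0.1], [-0.85, 0.15, -0.1], [-0.85, 0.19, -0.1], [-0.84, 0.23, -0.1], [-0.83, 0.26, -0.1]] [np.float64(0.49), np.float64(0.49), np.float64(0.49), np.float64(0.49), np.float64(0.49)]
[[-0.82, 0.3, -0.1], [-0.8, 0.33, -0.1], [-0.79, 0.36, -0.1], [-0.77, 0.4, -0.1], [-0.75, 0.43, -0.1]] [np.float64(0.49), np.float64(0.49), np.float64(0.49), np.float64(0.49), np.float64(0.49)]
[[-0.74, 0.46, -0.1], [-0.72, 0.49, -0.1], [-0.69, 0.52, -0.1], [-0.67, 0.55, -0.1], [-0.65, 0.58, -0.1]] [np.float64(0.49), np.float64(0.49), np.float64(0.49), np.float64(0.49), np.float64(0.49)]
```

Call:
arm_command:
  gripper: [91, 91, 91, 91, 91]
  dp:
    - [-0.76, -0.42, -0.1]
    - [-0.78, -0.38, -0.1]
    - [-0.79, -0.35, -0.1]
    - [-0.81, -0.32, -0.1]
    - [-0.82, -0.28, -0.1]
  twist: [0.49, 0.49, 0.49, 0.49, 0.49]

```text
time: 0.72
tool_pos: [223.6, 426.9, 239.0]
tcp_rot: [-3.141, -0.0, 2.644]
contact_force: [-0.2, 0.2, -0.1]
grip_width: 91.3
finger_force: 0.0
```

Call:
arm_command:
  gripper: [91, 91, 91, 91, 91]
  dp:
    - [-0.83, -0.25, -0.1]
    - [-0.84, -0.21, -0.1]
    - [-0.85, -0.18, -0.1]
    - [-0.86, -0.14, -0.1]
    - [-0.86, -0.1, -0.1]
  twist: [0.49, 0.49, 0.49, 0.49, 0.49]

```text
time: 1.35
tool_pos: [300.1, 350.1, 251.5]
tcp_rot: [-3.141, -0.0, 2.43]
contact_force: [-0.2, -0.2, 0.2]
grip_width: 90.7
finger_force: 0.0
```

Call:
arm_command:
  gripper: [91, 91, 91, 91, 91]
  dp:
    - [-0.87, -0.07, -0.1]
    - [-0.87, -0.03, -0.1]
    - [-0.87, 0.01, -0.1]
    - [-0.87, 0.04, -0.1]
    - [-0.86, 0.08, -0.1]
  twist: [0.49, 0.49, 0.49, 0.49, 0.49]

```text
time: 1.98
tool_pos: [376.7, 273.0, 264.0]
tcp_rot: [-3.141, -0.0, 2.216]
contact_force: [-0.3, 0.0, 1.0]
grip_width: 91.0
finger_force: 0.0
```

Call:
arm_command:
  gripper: [91, 91, 91, 91, 91]
  dp:
    - [-0.86, 0.12, -0.1]
    - [-0.85, 0.15, -0.1]
    - [-0.85, 0.19, -0.1]
    - [-0.84, 0.23, -0.1]
    - [-0.83, 0.26, -0.1]
  twist: [0.49, 0.49, 0.49, 0.49, 0.49]

```text
time: 2.6
tool_pos: [453.2, 196.0, 276.4]
tcp_rot: [-3.141, -0.0, 2.002]
contact_force: [0.3, -0.4, -0.9]
grip_width: 90.9
finger_force: 0.0
```

Call:
arm_command:
  gripper: [91, 91, 91, 91, 91]
  dp:
    - [-0.82, 0.3, -0.1]
    - [-0.8, 0.33, -0.1]
    - [-0.79, 0.36, -0.1]
    - [-0.77, 0.4, -0.1]
    - [-0.75, 0.43, -0.1]
  twist: [0.49, 0.49, 0.49, 0.49, 0.49]

```text
time: 3.22
tool_pos: [530.3, 118.5, 289.3]
tcp_rot: [3.142, -0.0, 1.787]
contact_force: [-0.0, 0.4, -0.5]
grip_width: 91.2
finger_force: 0.0
```

Call:
arm_command:
  gripper: [91, 91, 91, 91, 91]
  dp:
    - [-0.74, 0.46, -0.1]
    - [-0.72, 0.49, -0.1]
    - [-0.69, 0.52, -0.1]
    - [-0.67, 0.55, -0.1]
    - [-0.65, 0.58, -0.1]
  twist: [0.49, 0.49, 0.49, 0.49, 0.49]

```text
time: 3.85
tool_pos: [606.3, 40.9, 301.7]
tcp_rot: [-3.141, -0.0, 1.573]
contact_force: [-1.0, -0.2, 0.3]
grip_width: 91.1
finger_force: 0.0
```

Run:
```python
from h import *
o=st(); im=capture("wrist")[:,:,::-1]; cv2.imwrite("pics/w1.png",im)
```

```text
3.85 p [606.3  40.9 301.7] rpy [-1.7999e+02 -1.0000e-02  9.0140e+01] F [-1.  -0.2  0.3] M [-0.08 -0.   -0.03] w 91.1 ff 0.0 q [-0.06  0.46  1.14  0.    1.54 -0.06]
```

View pics/w1.png

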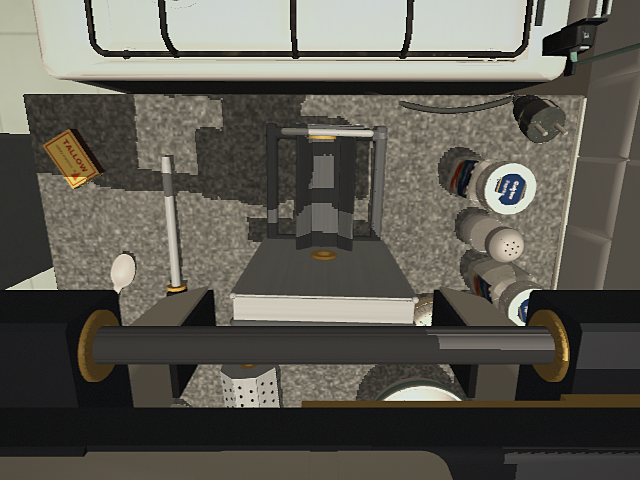

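Run:
```python
from h import *
o=get_obs(); C=cam("wrist",o)
print('sh bush in',ray(C,323,255,85),'L',ray(C,310,255,85),'R',ray(C,336,255,85))
print('far bush top',ray(C,320.5,139,96), ray(C,308,137,90), ray(C,335,139,90))
print('far top',ray(C,279,130,115),ray(C,372,134,115))
print('lip',ray(C,233,296,189),ray(C,418,297,189),ray(C,232,322,189),ray(C,414,323,189))
print('feet far',ray(C,268,124,16),ray(C,386,127,16))
print('trough top',[ray(C,*p,63) for p in [(309,136),(298,247),(340,140),(352,248)]])
c=np.array([607.5,60]);a=np.radians(-1.3);Rz=np.array([[np.cos(a),-np.sin(a)],[np.sin(a),np.cos(a)]])
for l in [(0,-53,85),(0,53,97),(-35,58,115),(35,58,115),(-65.5,-58,187),(65.5,-58,187),(-65.5,-84,187)]:
    w=c+Rz@l[:2]; print(l,proj(C,[*w,l[2]]))
```

```text
sh bush in [607.2   2.2  85. ] L [594.7   2.2  85. ] R [619.6   2.1  85. ]
far bush top [605.2 109.2  96. ] [594.2 110.9  90. ] [617.9 109.2  90. ]
far top [571.7 116.3 115. ] [647.3 113.  115. ]
lip [543.4   1.7 189. ] [674.6   0.7 189. ] [541.5 -18.4 189. ] [672.9 -19.4 189. ]
feet far [550.  124.5  16. ] [673.1 121.3  16. ]
trough top [array([594.2, 112. ,  63. ]), array([582. ,   4.3,  63. ]), array([623.3, 108.3,  63. ]), array([636.4,   3.2,  63. ])]
(0, -53, 85) [322.1 250.1]
(0, 53, 97) [324.6 134.4]
(-35, 58, 115) [281.6 126.7]
(35, 58, 115) [367.9 128.7]
(-65.5, -58, 187) [229.6 292.5]
(65.5, -58, 187) [413.3 296.2]
(-65.5, -84, 187) [231. 326.]
```

Run:
```python
from h import *
o=get_obs(); plan([522,-185,140],92.6)
```

```text
[[-0.6, -0.23, 0.43], [-0.6, -0.23, 0.43], [-0.6, -0.23, 0.43], [-0.59, -0.23, 0.43], [-0.59, -0.24, 0.43]] [np.float64(-0.04), np.float64(-0.04), np.float64(-0.04), np.float64(-0.04), np.float64(-0.04)]
[[-0.59, -0.24, 0.43], [-0.59, -0.24, 0.43], [-0.59, -0.24, 0.43], [-0.59, -0.24, 0.43], [-0.59, -0.24, 0.43]] [np.float64(-0.04), np.float64(-0.04), np.float64(-0.04), np.float64(-0.04), np.float64(-0.04)]
[[-0.59, -0.25, 0.43], [-0.59, -0.25, 0.43], [-0.59, -0.25, 0.43], [-0.59, -0.25, 0.43], [-0.59, -0.25, 0.43]] [np.float64(-0.04), np.float64(-0.04), np.float64(-0.04), np.float64(-0.04), np.float64(-0.04)]
```

Call:
arm_command:
  gripper: [91, 91, 91, 91, 91]
  dp:
    - [-0.9, -0.34, 0.64]
    - [-0.9, -0.34, 0.64]
    - [-0.9, -0.34, 0.64]
    - [-0.9, -0.35, 0.64]
    - [-0.9, -0.35, 0.64]
  twist: [-0.05, -0.05, -0.05, -0.05, -0.05]

```text
time: 4.53
tool_pos: [563.7, -71.9, 221.2]
tcp_rot: [3.142, -0.0, 1.597]
contact_force: [-0.1, 0.0, -0.1]
grip_width: 91.1
finger_force: 0.0
```

Call:
arm_command:
  gripper: [91, 91, 91, 91, 91]
  dp:
    - [-0.9, -0.36, 0.65]
    - [-0.9, -0.36, 0.65]
    - [-0.9, -0.36, 0.65]
    - [-0.9, -0.36, 0.65]
    - [-0.9, -0.36, 0.65]
  twist: [-0.05, -0.05, -0.05, -0.05, -0.05]

```text
time: 5.15
tool_pos: [522.8, -186.0, 140.0]
tcp_rot: [3.141, -0.0, 1.619]
contact_force: [-0.0, 0.1, 0.1]
grip_width: 91.1
finger_force: 0.0
```

Run:
```python
from h import *
o=st(); cv2.imwrite("pics/w2.png",capture("wrist")[:,:,::-1])
C=cam("wrist",o);a=np.radians(2.6)
for lx,ly in [(-13,-48),(13,-48),(-13,48),(13,48)]:
    print(proj(C,[522+lx*np.cos(a)-ly*np.sin(a),-190.6+lx*np.sin(a)+ly*np.cos(a),64]))
```

```text
5.15 p [ 522.8 -186.   140. ] rpy [ 1.7999e+02 -1.0000e-02  9.2780e+01] F [-0.   0.1  0.1] M [-0.04  0.04 -0.01] w 91.1 ff 0.0 q [-0.48  0.48  1.57  0.    1.1  -0.53]
[301.5 340.4]
[342.7 340.5]
[299.6 187.6]
[345.2 187.7]
```

View pics/w2.png

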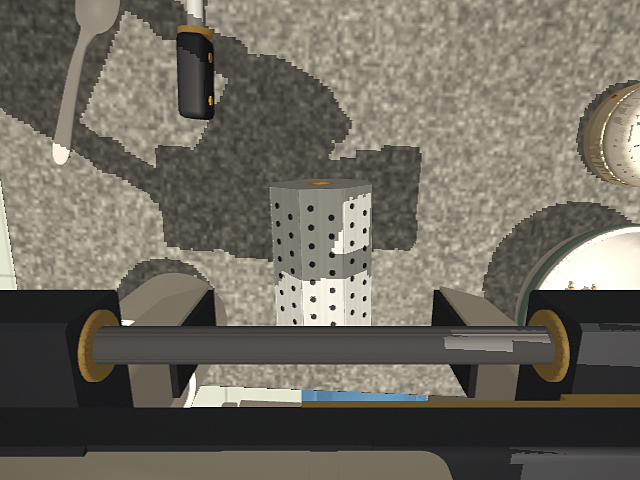

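Call:
arm_command:
  gripper: [91, 91, 91, 91, 91]
  dp:
    - [0, 0, 0.9]
    - [0, 0, 0.9]
    - [0, 0, 0.9]
    - [0, 0, 0.9]
    - [0, 0, 0.9]
  twist: [0, 0, 0, 0, 0]

```text
time: 5.82
tool_pos: [523.4, -185.0, 27.5]
tcp_rot: [3.141, -0.0, 1.619]
contact_force: [0.1, -0.7, 0.3]
grip_width: 90.7
finger_force: 0.0
```

Call:
arm_command:
  gripper: [58, 58, 58, 58, 58]
  dp:
    - [0, 0, 0]
    - [0, 0, 0]
    - [0, 0, 0]
    - [0, 0, 0]
    - [0, 0, 0]
  twist: [0, 0, 0, 0, 0]

```text
time: 6.45
tool_pos: [523.5, -185.2, 29.0]
tcp_rot: [3.14, 0.001, 1.62]
contact_force: [-1.1, 0.9, 6.2]
grip_width: 63.7
finger_force: 30.0
```

Run:
```python
from h import *
o=st()
```

```text
6.45 p [ 523.5 -185.2   29. ] rpy [1.7992e+02 4.0000e-02 9.2800e+01] F [-1.1  0.9  6.2] M [-0.01  0.35  0.04] w 63.7 ff 30.0 q [-0.48  0.62  1.67  0.    0.84 -0.53]
```

Run:
```python
from h import *
o=get_obs(); plan([566,-98,245],91); o['tool_pos']=np.array([566,-98,245]);o['tcp_rot']=[3.14,0,np.radians(91)];plan([608.5,62.4,245],88.8,o=o)
```

```text
[[0.34, 0.19, -0.86], [0.34, 0.19, -0.86], [0.34, 0.18, -0.86], [0.34, 0.18, -0.86], [0.34, 0.18, -0.86]] [np.float64(0.04), np.float64(0.04), np.float64(0.04), np.float64(0.04), np.float64(0.04)]
[[0.34, 0.18, -0.86], [0.34, 0.18, -0.86], [0.34, 0.18, -0.86], [0.34, 0.18, -0.86], [0.35, 0.18, -0.86]] [np.float64(0.04), np.float64(0.04), np.float64(0.04), np.float64(0.04), np.float64(0.04)]
[[0.64, 0.18, 0.0], [0.64, 0.18, 0.0], [0.64, 0.18, 0.0], [0.64, 0.17, 0.0], [0.64, 0.17, 0.0]] [np.float64(0.04), np.float64(0.04), np.float64(0.04), np.float64(0.04), np.float64(0.04)]
[[0.64, 0.17, 0.0], [0.64, 0.17, 0.0], [0.64, 0.16, 0.0], [0.64, 0.16, 0.0], [0.64, 0.16, 0.0]] [np.float64(0.04), np.float64(0.04), np.float64(0.04), np.float64(0.04), np.float64(0.04)]
```

Call:
arm_command:
  gripper: [58, 58, 58, 58, 58]
  dp:
    - [0.1, 0.1, -0.5]
    - [0.34, 0.19, -0.86]
    - [0.34, 0.18, -0.9]
    - [0.34, 0.18, -0.9]
    - [0.34, 0.18, -0.9]
  twist: [0.04, 0.04, 0.04, 0.04, 0.04]

```text
time: 7.08
tool_pos: [542.4, -147.1, 130.7]
tcp_rot: [3.141, -0.0, 1.602]
contact_force: [-0.3, 0.0, -2.6]
grip_width: 63.5
finger_force: 30.0
```

Call:
arm_command:
  gripper: [58, 58, 58, 58, 58]
  dp:
    - [0.34, 0.18, -0.9]
    - [0.34, 0.18, -0.9]
    - [0.34, 0.18, -0.9]
    - [0.34, 0.18, -0.9]
    - [0.35, 0.18, -0.9]
  twist: [0.04, 0.04, 0.04, 0.04, 0.04]

```text
time: 7.7
tool_pos: [563.6, -103.7, 243.1]
tcp_rot: [-3.142, -0.0, 1.585]
contact_force: [0.3, 0.3, -2.1]
grip_width: 63.5
finger_force: 30.0
```

Call:
arm_command:
  gripper: [58, 58, 58, 58, 58]
  dp:
    - [0.64, 0.2, 0]
    - [0.64, 0.2, 0]
    - [0.64, 0.2, 0]
    - [0.64, 0.18, 0]
    - [0.64, 0.18, 0]
  twist: [0.04, 0.04, 0.04, 0.04, 0.04]

```text
time: 8.32
tool_pos: [587.3, -23.0, 241.5]
tcp_rot: [-3.141, -0.0, 1.567]
contact_force: [-1.0, -0.7, -2.4]
grip_width: 63.6
finger_force: 30.0
```

Call:
arm_command:
  gripper: [58, 58, 58, 58, 58]
  dp:
    - [0.65, 0.17, 0]
    - [0.65, 0.17, 0]
    - [0.65, 0.16, 0]
    - [0.65, 0.16, 0]
    - [0.65, 0.16, 0]
  twist: [0.04, 0.04, 0.04, 0.04, 0.04]

```text
time: 8.95
tool_pos: [608.8, 57.9, 241.9]
tcp_rot: [3.142, -0.0, 1.55]
contact_force: [0.2, -0.4, -2.8]
grip_width: 64.1
finger_force: 30.0
```

Run:
```python
from h import *
o=st(); plan([608.5,62.4,110],88.8); cv2.imwrite("pics/w3.png",capture("wrist")[:,:,::-1])
```

```text
8.95 p [608.8  57.9 241.9] rpy [ 1.800e+02 -1.000e-02  8.878e+01] F [ 0.2 -0.4 -2.8] M [-0.08  0.03  0.02] w 64.1 ff 30.0 q [-0.03  0.49  1.24  0.    1.4  -0.01]
[[0.02, -0.0, 0.53], [0.02, -0.0, 0.53], [0.02, -0.0, 0.53], [0.02, -0.0, 0.53], [0.02, -0.0, 0.53]] [np.float64(-0.0), np.float64(-0.0), np.float64(-0.0), np.float64(-0.0), np.float64(-0.0)]
[[0.02, -0.0, 0.53], [0.02, -0.0, 0.53], [0.02, -0.0, 0.53], [0.02, -0.0, 0.53], [0.02, -0.0, 0.53]] [np.float64(-0.0), np.float64(-0.0), np.float64(-0.0), np.float64(-0.0), np.float64(-0.0)]
```

View pics/w3.png

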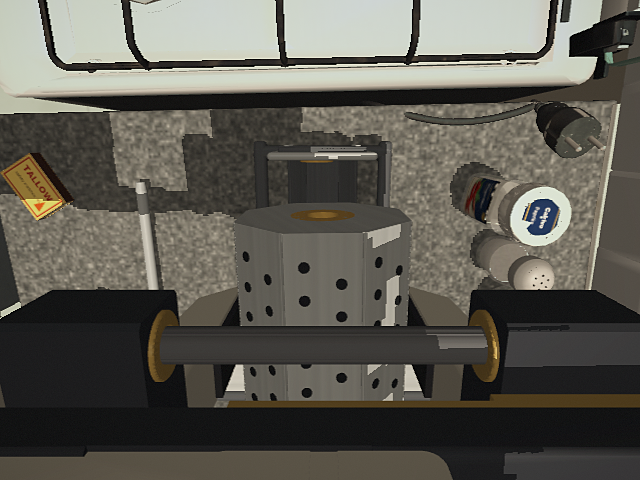

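Run:
```python
from h import *
o=get_obs(); C=cam("wrist",o)
print(ray(C,323,215,o['tool_pos'][2]+3), ray(C,269,152,115),ray(C,376,152,115),ray(C,269,158,115),ray(C,376,158,115))
```

```text
[609.5 101.6 244.9] [573.  122.6 115. ] [645.8 121.1 115. ] [572.8 118.7 115. ] [645.8 117.2 115. ]
```

Call:
arm_command:
  gripper: [58, 58, 58, 58, 58]
  dp:
    - [0.1, 0, 0.5]
    - [0.12, 0, 0.9]
    - [0, 0, 0.9]
    - [0, 0, 0.9]
    - [0, 0, 0.9]
  twist: [0, 0, 0, 0, 0]

```text
time: 9.62
tool_pos: [608.1, 61.6, 137.8]
tcp_rot: [-3.14, 0.0, 1.549]
contact_force: [-0.8, -0.1, -2.7]
grip_width: 63.4
finger_force: 30.0
```

Call:
arm_command:
  gripper: [58, 58, 58, 58, 58]
  dp:
    - [0, 0, 0.6]
    - [0, 0, 0.4]
    - [0, 0, 0.4]
    - [0, 0, 0.2]
    - [0, 0, 0.2]
  twist: [0, 0, 0, 0, 0]

```text
time: 10.25
tool_pos: [608.9, 62.3, 94.6]
tcp_rot: [3.141, -0.0, 1.55]
contact_force: [0.2, 1.2, -2.7]
grip_width: 63.7
finger_force: 30.0
```

Run:
```python
from h import *
st()
```

```text
10.25 p [608.9  62.3  94.6] rpy [ 1.7995e+02 -1.0000e-02  8.8800e+01] F [ 0.2  1.2 -2.7] M [-0.1   0.05 -0.06] w 63.7 ff 30.0 q [-0.02  0.62  1.44  0.    1.07 -0.  ]
```

Call:
arm_command:
  gripper: [58, 58, 58, 58, 58]
  dp:
    - [0, 0, 0.15]
    - [0, 0, 0.15]
    - [0, 0, 0.1]
    - [0, 0, 0.1]
    - [0, 0, 0]
  twist: [0, 0, 0, 0, 0]

```text
time: 10.88
tool_pos: [608.6, 62.3, 81.8]
tcp_rot: [-3.141, -0.0, 1.55]
contact_force: [-0.1, -0.2, -1.7]
grip_width: 63.6
finger_force: 30.0
```

Run:
```python
from h import *
o=st(); C=cam("wrist",o)
im=capture("wrist")[:,:,::-1]; cv2.imwrite("pics/w4.png",im)
```

```text
10.88 p [608.6  62.3  81.8] rpy [-1.7999e+02 -1.0000e-02  8.8800e+01] F [-0.1 -0.2 -1.7] M [-0.14  0.02 -0.04] w 63.6 ff 30.0 q [-0.02  0.64  1.46  0.    1.05 -0.  ]
```

Call:
arm_command:
  gripper: [58, 58, 58, 58, 58]
  dp:
    - [0, 0, 0.06]
    - [0, 0, 0.06]
    - [0, 0, 0]
    - [0, 0, 0]
    - [0, 0, 0]
  twist: [0, 0, 0, 0, 0]

```text
time: 11.55
tool_pos: [608.5, 62.3, 79.1]
tcp_rot: [-3.141, -0.0, 1.55]
contact_force: [-2.2, 1.4, 1.8]
grip_width: 64.0
finger_force: 30.0
```

Call:
arm_command:
  gripper: [80, 90, 90, 90, 90]
  dp:
    - [0, 0, 0]
    - [0, 0, 0]
    - [0, 0, 0]
    - [0, 0, -0.3]
    - [0, 0, -0.9]
  twist: [0, 0, 0, 0, 0]

```text
time: 12.18
tool_pos: [608.0, 62.3, 108.6]
tcp_rot: [-3.139, -0.0, 1.55]
contact_force: [-0.4, 0.1, 0.3]
grip_width: 90.0
finger_force: 0.0
```

Call:
arm_command:
  gripper: [90, 90, 90, 90, 90]
  dp:
    - [0, 0, -1]
    - [0, 0, -1]
    - [0, 0, -1]
    - [0, 0, -1]
    - [0, 0, -1]
  twist: [0, 0, 0, 0, 0]

```text
time: 12.8
tool_pos: [608.7, 62.3, 235.5]
tcp_rot: [3.141, -0.0, 1.55]
contact_force: [0.5, -0.0, 0.4]
grip_width: 90.1
finger_force: 0.0
```

Run:
```python
from h import *
o=st(); im=capture("wrist")[:,:,::-1]; s=capture("scene")[:,:,::-1]; t=capture("top")[:,:,::-1]
a=cv2.resize(im[40:440,160:480],None,fx=1.5,fy=1.5)   # 480x600
b=cv2.resize(t[190:300,200:320],(320,293)); c=cv2.resize(s[160:300,230:350],(320,307))
cv2.imwrite("pics/m1.png",np.hstack([a,np.vstack([b,c])]))
```

```text
12.8 p [608.7  62.3 235.5] rpy [179.95  -0.    88.8 ] F [ 0.5 -0.   0.4] M [-0.09  0.02  0.04] w 90.1 ff 0.0 q [-0.02  0.5   1.25  0.    1.39 -0.  ]
```

View pics/m1.png

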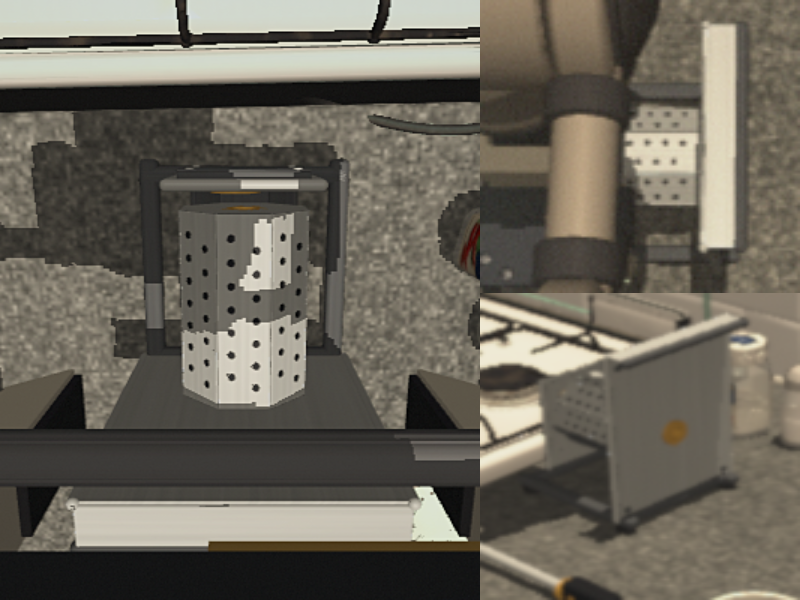

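Run:
```python
from h import *
o=get_obs(); C=cam("wrist",o)
print('eye',ray(C,322,179.3,81.5),'top near corners',ray(C,160+210/1.5,40+405/1.5,113.5),ray(C,160+272/1.5,40+405/1.5,113.5))
print('top far',ray(C,160+217/1.5,40+212/1.5,113.5),ray(C,160+272/1.5,40+212/1.5,113.5))
print('lip top corners',ray(C,160+72/1.5,40+502/1.5,189),ray(C,160+415/1.5,40+502/1.5,189))
print('scene bush',ray(cam('scene'),302.75,223.4,85)); plan([434.2,-99,240],-90.9,1)
```

```text
eye [609.2 103.3  81.5] top near corners [590.9  10.8 113.5] [621.5  10.1 113.5]
top far [597.5 105.1 113.5] [622.4 104.5 113.5]
lip top corners [542.8   5.4 189. ] [671.8   2.4 189. ]
scene bush [606.6  -4.2  85. ]
[[-0.16, -0.17, -0.0], [-0.18, -0.16, -0.0], [-0.19, -0.14, -0.0], [-0.2, -0.13, -0.0], [-0.21, -0.11, -0.0]] [np.float64(0.9), np.float64(0.9), np.float64(0.9), np.float64(0.9), np.float64(0.9)]
[[-0.22, -0.1, -0.0], [-0.22, -0.08, -0.0], [-0.23, -0.06, -0.0], [-0.23, -0.04, -0.0], [-0.24, -0.02, -0.0]] [np.float64(0.9), np.float64(0.9), np.float64(0.9), np.float64(0.9), np.float64(0.9)]
[[-0.24, -0.01, -0.0], [-0.24, 0.01, -0.0], [-0.24, 0.03, -0.0], [-0.23, 0.05, -0.0], [-0.23, 0.07, -0.0]] [np.float64(0.9), np.float64(0.9), np.float64(0.9), np.float64(0.9), np.float64(0.9)]
[[-0.22, 0.09, -0.0], [-0.21, 0.1, -0.0], [-0.21, 0.12, -0.0], [-0.2, 0.14, -0.0], [-0.18, 0.15, -0.0]] [np.float64(0.9), np.float64(0.9), np.float64(0.9), np.float64(0.9), np.float64(0.9)]
[[-0.17, 0.16, -0.0], [-0.16, 0.18, -0.0], [-0.14, 0.19, -0.0], [-0.13, 0.2, -0.0], [-0.11, 0.21, -0.0]] [np.float64(0.9), np.float64(0.9), np.float64(0.9), np.float64(0.9), np.float64(0.9)]
[[-0.1, 0.22, -0.0], [-0.08, 0.22, -0.0], [-0.06, 0.23, -0.0], [-0.04, 0.23, -0.0], [-0.02, 0.24, -0.0]] [np.float64(0.9), np.float64(0.9), np.float64(0.9), np.float64(0.9), np.float64(0.9)]
[[-0.01, 0.24, -0.0], [0.01, 0.24, -0.0], [0.03, 0.24, -0.0], [0.05, 0.23, -0.0], [0.07, 0.23, -0.0]] [np.float64(0.9), np.float64(0.9), np.float64(0.9), np.float64(0.9), np.float64(0.9)]
[[0.09, 0.22, -0.0], [0.1, 0.21, -0.0], [0.12, 0.21, -0.0], [0.14, 0.2, -0.0], [0.15, 0.18, -0.0]] [np.float64(0.9), np.float64(0.9), np.float64(0.9), np.float64(0.9), np.float64(0.9)]
```

Call:
arm_command:
  gripper: [90, 90, 90, 90, 90]
  dp:
    - [-0.16, -0.17, 0]
    - [-0.18, -0.16, 0]
    - [-0.19, -0.14, 0]
    - [-0.2, -0.13, 0]
    - [-0.21, -0.11, 0]
  twist: [0.9, 0.9, 0.9, 0.9, 0.9]

```text
time: 13.58
tool_pos: [586.1, 42.0, 232.4]
tcp_rot: [-3.139, 0.001, 1.155]
contact_force: [0.3, 1.1, -0.1]
grip_width: 90.0
finger_force: 0.0
```

Call:
arm_command:
  gripper: [90, 90, 90, 90, 90]
  dp:
    - [-0.22, -0.1, 0]
    - [-0.22, -0.08, 0]
    - [-0.23, -0.06, 0]
    - [-0.23, -0.04, 0]
    - [-0.24, -0.02, 0]
  twist: [0.9, 0.9, 0.9, 0.9, 0.9]

```text
time: 14.2
tool_pos: [564.2, 22.0, 232.5]
tcp_rot: [-3.14, 0.001, 0.762]
contact_force: [0.1, -0.5, -0.0]
grip_width: 89.8
finger_force: 0.0
```

Call:
arm_command:
  gripper: [80, 70, 60, 50, 50]
  dp:
    - [-0.24, -0.01, 0]
    - [-0.24, 0.01, 0]
    - [-0.24, 0.03, 0]
    - [-0.23, 0.05, 0]
    - [-0.23, 0.07, 0]
  twist: [0.9, 0.9, 0.9, 0.9, 0.9]

```text
time: 14.82
tool_pos: [541.9, 2.0, 232.5]
tcp_rot: [-3.14, 0.002, 0.369]
contact_force: [-0.5, 0.0, 0.4]
grip_width: 50.6
finger_force: 0.0
```

Call:
arm_command:
  gripper: [50, 50, 50, 50, 50]
  dp:
    - [-0.22, 0.09, 0]
    - [-0.21, 0.1, 0]
    - [-0.21, 0.12, 0]
    - [-0.2, 0.14, 0]
    - [-0.18, 0.15, 0]
  twist: [0.9, 0.9, 0.9, 0.9, 0.9]

```text
time: 15.45
tool_pos: [520.1, -18.2, 232.6]
tcp_rot: [-3.141, 0.002, -0.024]
contact_force: [-0.7, 0.9, 0.0]
grip_width: 50.0
finger_force: 0.0
```

Call:
arm_command:
  gripper: [50, 50, 50, 50, 50]
  dp:
    - [-0.17, 0.16, 0]
    - [-0.16, 0.18, 0]
    - [-0.14, 0.19, 0]
    - [-0.13, 0.2, 0]
    - [-0.11, 0.21, 0]
  twist: [0.9, 0.9, 0.9, 0.9, 0.9]

```text
time: 16.08
tool_pos: [498.3, -38.3, 232.6]
tcp_rot: [3.141, 0.002, -0.416]
contact_force: [0.5, -0.2, 0.1]
grip_width: 50.2
finger_force: 0.0
```

Call:
arm_command:
  gripper: [50, 50, 50, 50, 50]
  dp:
    - [-0.1, 0.22, 0]
    - [-0.08, 0.22, 0]
    - [-0.06, 0.23, 0]
    - [-0.04, 0.23, 0]
    - [-0.02, 0.24, 0]
  twist: [0.9, 0.9, 0.9, 0.9, 0.9]

```text
time: 16.7
tool_pos: [476.4, -58.3, 232.6]
tcp_rot: [3.141, 0.002, -0.809]
contact_force: [0.1, 0.3, 0.2]
grip_width: 50.2
finger_force: 0.0
```

Call:
arm_command:
  gripper: [50, 50, 50, 50, 50]
  dp:
    - [-0.01, 0.24, 0.5]
    - [0.01, 0.24, 0.7]
    - [0.03, 0.24, 0.7]
    - [0.05, 0.23, 0.7]
    - [0.07, 0.23, 0.7]
  twist: [0.9, 0.9, 0.9, 0.9, 0.9]

```text
time: 17.32
tool_pos: [454.0, -78.3, 149.8]
tcp_rot: [3.14, 0.001, -1.202]
contact_force: [0.8, 0.8, -0.2]
grip_width: 50.1
finger_force: 0.0
```

Call:
arm_command:
  gripper: [50, 50, 50, 50, 50]
  dp:
    - [0.09, 0.22, 0.7]
    - [0.1, 0.21, 0.7]
    - [0.12, 0.21, 0.7]
    - [0.14, 0.2, 0.7]
    - [0.15, 0.18, 0.7]
  twist: [0.9, 0.9, 0.9, 0.9, 0.9]

```text
time: 17.95
tool_pos: [432.1, -98.4, 62.5]
tcp_rot: [3.14, 0.001, -1.594]
contact_force: [0.6, 0.6, 0.2]
grip_width: 50.2
finger_force: 0.0
```

Run:
```python
from h import *
o=st(); plan([433.8,-92.5,3],-90.9); cv2.imwrite("pics/w5.png",capture("wrist")[:,:,::-1])
```

```text
17.95 p [432.1 -98.4  62.5] rpy [ 1.7991e+02  4.0000e-02 -9.1350e+01] F [0.6 0.6 0.2] M [ 0.07  0.1  -0.04] w 50.2 ff 0.0 q [-0.4   0.42  1.95  0.    0.77  2.77]
[[-0.05, -0.01, 0.48], [-0.05, -0.01, 0.48], [-0.05, -0.01, 0.48], [-0.05, -0.01, 0.48], [-0.05, -0.01, 0.48]] [np.float64(-0.02), np.float64(-0.02), np.float64(-0.02), np.float64(-0.02), np.float64(-0.02)]
```

View pics/w5.png

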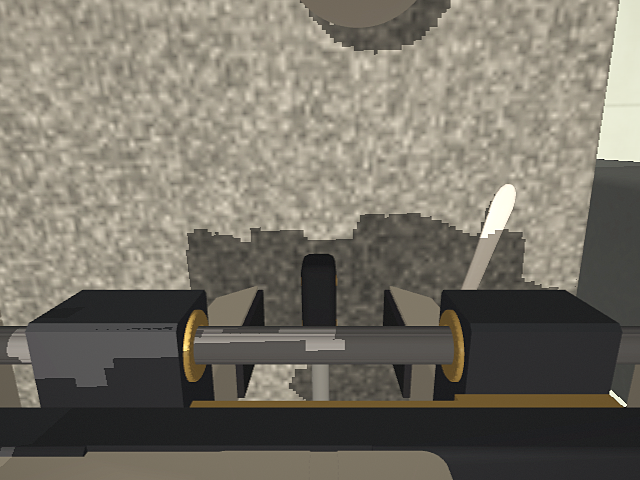

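Run:
```python
from h import *
o=get_obs(); C=cam("wrist",o)
print('end',ray(C,303,256,24),ray(C,335,256,24),'spoon',ray(C,467,288,5),ray(C,505,190,5)); T=cam('top'); print(ray(T,313,380,5),ray(T,325,383,5),ray(T,340,390,5))
```

```text
end [ 439.5 -111.7   24. ] [ 423.6 -111.2   24. ] spoon [349.9 -84.9   5. ] [ 333.5 -139.     5. ]
[373.3 -37.3   5. ] [367.4 -59.4   5. ] [354.2 -86.7   5. ]
```

Call:
arm_command:
  gripper: [50, 50, 50, 50, 50]
  dp:
    - [-0.04, 0, 0.6]
    - [-0.04, 0, 0.6]
    - [-0.05, 0, 0.5]
    - [-0.05, 0, 0.4]
    - [0, 0, 0.28]
  twist: [-0.05, -0.05, 0, 0, 0]

```text
time: 18.62
tool_pos: [433.1, -93.9, 3.9]
tcp_rot: [3.141, 0.0, -1.583]
contact_force: [0.0, 0.6, 0.1]
grip_width: 49.7
finger_force: 0.0
```

Call:
arm_command:
  gripper: [30, 10, 10, 10, 10]
  dp:
    - [0, 0, 0]
    - [0, 0, 0]
    - [0, 0, 0]
    - [0, 0, 0]
    - [0, 0, 0]
  twist: [0, 0, 0, 0, 0]

```text
time: 19.25
tool_pos: [433.5, -94.3, 4.8]
tcp_rot: [-3.141, -0.0, -1.583]
contact_force: [0.2, 1.0, 2.0]
grip_width: 18.2
finger_force: 29.9
```

Run:
```python
from h import *
o=st()
```

```text
19.25 p [433.5 -94.3   4.8] rpy [-1.7995e+02 -1.0000e-02 -9.0700e+01] F [0.2 1.  2. ] M [0.01 0.13 0.01] w 18.2 ff 29.9 q [-0.39  0.53  2.    0.    0.61  2.77]
```

Call:
arm_command:
  gripper: [10, 10, 10, 10, 10]
  dp:
    - [0.5, -0.2, -0.8]
    - [0.95, -0.8, -0.6]
    - [0.95, -0.85, -0.6]
    - [0.98, -0.85, -0.5]
    - [0.98, -0.85, -0.4]
  twist: [0, 0, 0, 0, 0]

```text
time: 19.88
tool_pos: [521.0, -204.9, 77.2]
tcp_rot: [3.141, 0.0, -1.583]
contact_force: [0.5, -0.3, -1.8]
grip_width: 17.3
finger_force: 29.9
```

Call:
arm_command:
  gripper: [10, 10, 10, 10, 10]
  dp:
    - [0.1, -0.8, 0]
    - [0, -0.8, 0]
    - [0, -0.7, 0]
    - [0, -0.5, 0]
    - [0, -0.3, 0]
  twist: [0.04, 0.04, 0, 0, 0]

```text
time: 20.5
tool_pos: [598.1, -207.8, 76.3]
tcp_rot: [3.14, 0.001, -1.59]
contact_force: [-0.8, -0.5, -1.8]
grip_width: 17.5
finger_force: 29.9
```

Run:
```python
from h import *
o=st(); plan([603.2,-204,75.5],-91.1); s=capture("scene")[:,:,::-1]; cv2.imwrite("pics/s2.png",s)
t=capture("top")[:,:,::-1]; cv2.imwrite("pics/t2.png",t)
S=cam('scene');T=cam('top'); print(proj(S,[607,-16,85]),proj(S,[603,-204,85]),proj(T,[607,-16,85]),proj(T,[604,-160,85]))
```

```text
20.5 p [ 598.1 -207.8   76.3] rpy [ 1.7994e+02  3.0000e-02 -9.1090e+01] F [-0.8 -0.5 -1.8] M [ 0.02  0.15 -0.01] w 17.5 ff 29.9 q [-0.46  0.68  1.39  0.    1.07  2.71]
[[-0.03, -0.04, 0.01], [-0.03, -0.04, 0.01], [-0.03, -0.04, 0.01], [-0.03, -0.04, 0.01], [-0.03, -0.04, 0.01]] [np.float64(0.0), np.float64(0.0), np.float64(0.0), np.float64(0.0), np.float64(0.0)]
[306.9 225. ] [376.5 255.3] [298.1 249. ] [380. 249.]
```

Run:
```python
from h import *
s=cv2.imread("pics/s2.png")[190:270,260:400]; t=cv2.imread("pics/t2.png")[230:268,280:420]
z=lambda i:cv2.resize(i,None,fx=5,fy=5,interpolation=cv2.INTER_CUBIC)
cv2.imwrite("pics/m2.png",np.vstack([z(s),z(t)]))
```

```text
(no output)
```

View pics/m2.png

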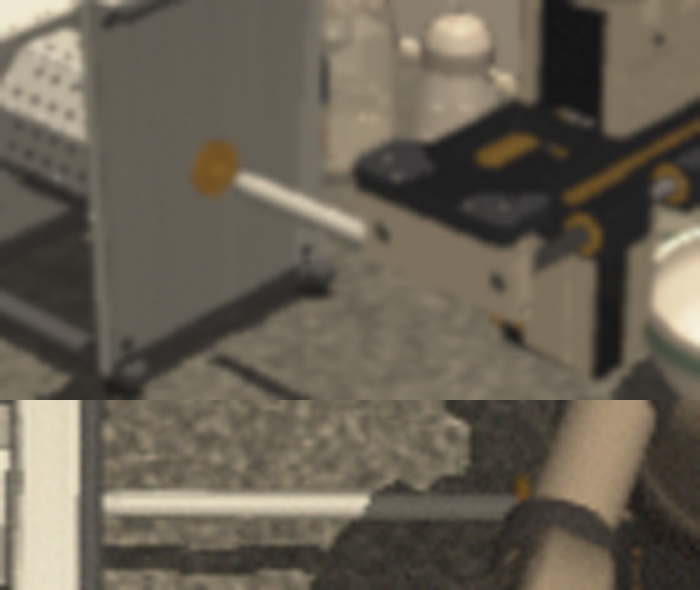

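Run:
```python
from h import *
S=cam('scene');T=cam('top'); a=np.radians(1.1)
P=lambda s,z=85.5:[598.1+s*np.sin(a),-207.8+s*np.cos(a),z]
for s in (80,188): print(s,'scene',proj(S,P(s)),'top',proj(T,P(s)))
print('dx5',proj(S,np.array(P(188))+[5,0,0])-proj(S,P(188)),'dz5',proj(S,np.array(P(188))+[0,0,5])-proj(S,P(188)))
print('top meas',ray(T,301,250.6,85),ray(T,353,250.7,85)); print('bush',proj(S,[607,-4.2,85]), 'seen 302.8 223.6')
print('nose seen scene, x given z85', ray(S,307.2,225.8,85), 'rod',ray(S,333,237,85))
```

```text
80 scene [345.1 243. ] top [361.9 251.8]
188 scene [306.5 226.2] top [300.3 251.9]
dx5 [ 1.6 -0.8] dz5 [-0.1 -2.1]
top meas [604.  -21.1  85. ] [ 602.  -112.3   85. ]
bush [302.9 223.3] seen 302.8 223.6
nose seen scene, x given z85 [604.8 -18.9  85. ] rod [603.4 -92.5  85. ]
```

Call:
arm_command:
  gripper: [10, 10, 10, 10, 10]
  dp:
    - [0, -0.12, 0.02]
    - [-0.2, 0, 0]
    - [-0.2, 0, 0]
    - [-0.1, 0, 0]
    - [-0.1, 0, 0]
  twist: [0, 0, 0, 0, 0]

```text
time: 21.22
tool_pos: [601.3, -192.8, 76.5]
tcp_rot: [-3.142, 0.0, -1.59]
contact_force: [-0.1, 0.1, -1.5]
grip_width: 17.7
finger_force: 29.9
```

Call:
arm_command:
  gripper: [10, 10, 10, 10, 10]
  dp:
    - [-0.05, 0, 0]
    - [-0.05, 0, 0]
    - [-0.05, 0, 0]
    - [-0.05, 0, 0]
    - [0, 0, 0]
  twist: [0, 0, 0, 0, 0]

```text
time: 21.85
tool_pos: [601.5, -188.0, 76.4]
tcp_rot: [3.142, 0.0, -1.59]
contact_force: [0.1, -0.3, -1.8]
grip_width: 17.7
finger_force: 29.9
```

Run:
```python
from h import *
o=st()
```

```text
21.85 p [ 601.5 -188.    76.4] rpy [ 1.80e+02  1.00e-02 -9.11e+01] F [ 0.1 -0.3 -1.8] M [ 0.06  0.16 -0.02] w 17.7 ff 29.9 q [-0.42  0.67  1.4   0.    1.07  2.74]
```

Call:
arm_command:
  gripper: [10, 10, 10, 10, 10]
  dp:
    - [-0.08, 0, 0.01]
    - [-0.08, 0, 0.01]
    - [-0.06, 0, 0]
    - [-0.06, 0, 0]
    - [0, 0, 0]
  twist: [0, 0, 0, 0, 0]

```text
time: 22.48
tool_pos: [601.6, -180.9, 76.0]
tcp_rot: [-3.142, 0.0, -1.59]
contact_force: [-0.5, -0.5, -0.6]
grip_width: 17.8
finger_force: 29.9
```

Run:
```python
from h import *
o=st()
```

```text
22.48 p [ 601.6 -180.9   76. ] rpy [-180.     0.   -91.1] F [-0.5 -0.5 -0.6] M [0.04 0.16 0.07] w 17.8 ff 29.9 q [-0.41  0.67  1.41  0.    1.06  2.75]
```

Call:
arm_command:
  gripper: [10, 10, 10, 10, 10]
  dp:
    - [-0.06, 0, 0]
    - [-0.06, 0, 0]
    - [-0.06, 0, 0]
    - [-0.06, 0, 0]
    - [0, 0, 0]
  twist: [0, 0, 0, 0, 0]

```text
time: 23.1
tool_pos: [601.7, -174.9, 76.0]
tcp_rot: [-3.142, 0.0, -1.59]
contact_force: [0.9, -0.7, -2.1]
grip_width: 17.7
finger_force: 29.9
```

Run:
```python
from h import *
o=st()
```

```text
23.1 p [ 601.7 -174.9   76. ] rpy [-1.80e+02  1.00e-02 -9.11e+01] F [ 0.9 -0.7 -2.1] M [-0.16  0.16 -0.02] w 17.7 ff 29.9 q [-0.41  0.67  1.41  0.    1.06  2.76]
```

Call:
arm_command:
  gripper: [10, 10, 10, 10, 10]
  dp:
    - [-0.08, 0, 0]
    - [-0.08, 0, 0]
    - [-0.08, 0, 0]
    - [-0.08, 0, 0]
    - [0, 0, 0]
  twist: [0, 0, 0, 0, 0]

```text
time: 23.72
tool_pos: [601.7, -166.7, 75.8]
tcp_rot: [3.141, 0.001, -1.59]
contact_force: [-0.2, -1.1, -2.7]
grip_width: 17.9
finger_force: 29.9
```

Run:
```python
from h import *
o=st()
```

```text
23.73 p [ 601.7 -166.7   75.8] rpy [ 1.7997e+02  5.0000e-02 -9.1110e+01] F [-0.2 -1.1 -2.7] M [-0.22  0.13 -0.01] w 17.9 ff 29.9 q [-0.39  0.67  1.42  0.    1.06  2.77]
```

Call:
arm_command:
  gripper: [10, 10, 10, 10, 10]
  dp:
    - [-0.3, 0, 0]
    - [-0.4, 0, 0]
    - [-0.5, 0, 0]
    - [-0.5, 0, 0]
    - [-0.4, 0, 0]
  twist: [0, 0, 0, 0, 0]

```text
time: 24.35
tool_pos: [602.8, -113.3, 75.9]
tcp_rot: [3.141, 0.0, -1.589]
contact_force: [0.7, -0.8, -3.5]
grip_width: 17.9
finger_force: 29.9
```

Run:
```python
from h import *
o=st()
```

```text
24.35 p [ 602.8 -113.3   75.9] rpy [ 1.7999e+02  1.0000e-02 -9.1060e+01] F [ 0.7 -0.8 -3.5] M [-0.28  0.06 -0.03] w 17.9 ff 29.9 q [-0.31  0.65  1.46  0.    1.04  2.85]
```

Call:
arm_command:
  gripper: [10, 10, 10, 10, 10]
  dp:
    - [-0.3, 0, 0]
    - [-0.2, 0, 0]
    - [-0.1, 0, 0]
    - [-0.1, 0, 0]
    - [-0.1, 0, 0]
  twist: [0, 0, 0, 0, 0]

```text
time: 24.98
tool_pos: [603.3, -94.6, 75.9]
tcp_rot: [-3.142, 0.0, -1.59]
contact_force: [-0.6, -0.9, -3.4]
grip_width: 17.7
finger_force: 29.9
```

Run:
```python
from h import *
o=st()
```

```text
24.98 p [603.3 -94.6  75.9] rpy [-180.      0.    -91.12] F [-0.6 -0.9 -3.4] M [-0.23  0.13 -0.  ] w 17.7 ff 29.9 q [-0.28  0.64  1.46  0.    1.03  2.88]
```

Call:
arm_command:
  gripper: [10, 10, 10, 10, 10]
  dp:
    - [-0.06, 0, 0]
    - [-0.06, 0, 0]
    - [-0.06, 0, 0]
    - [-0.06, 0, 0]
    - [0, 0, 0]
  twist: [0, 0, 0, 0, 0]

```text
time: 25.6
tool_pos: [603.4, -88.3, 75.9]
tcp_rot: [3.142, 0.0, -1.59]
contact_force: [-0.6, 0.0, -2.5]
grip_width: 17.6
finger_force: 29.9
```

Run:
```python
from h import *
o=st()
```

```text
25.6 p [603.4 -88.3  75.9] rpy [ 1.800e+02  2.000e-02 -9.109e+01] F [-0.6  0.  -2.5] M [-0.16  0.14 -0.01] w 17.6 ff 29.9 q [-0.27  0.64  1.47  0.    1.03  2.89]
```

Call:
arm_command:
  gripper: [10, 10, 10, 10, 10]
  dp:
    - [-0.06, 0, 0]
    - [-0.06, 0, 0]
    - [-0.06, 0, 0]
    - [-0.06, 0, 0]
    - [0, 0, 0]
  twist: [0, 0, 0, 0, 0]

```text
time: 26.22
tool_pos: [603.5, -82.5, 76.0]
tcp_rot: [-3.141, 0.0, -1.59]
contact_force: [0.8, -0.3, -2.5]
grip_width: 17.9
finger_force: 29.9
```

Run:
```python
from h import *
o=st()
```

```text
26.23 p [603.5 -82.5  76. ] rpy [-179.99    0.    -91.1 ] F [ 0.8 -0.3 -2.5] M [-0.25  0.13 -0.02] w 17.9 ff 29.9 q [-0.26  0.64  1.47  0.    1.03  2.9 ]
```

Call:
arm_command:
  gripper: [10, 10, 10, 10, 10]
  dp:
    - [-0.06, 0, 0]
    - [-0.06, 0, 0]
    - [-0.06, 0, 0]
    - [-0.06, 0, 0]
    - [0, 0, 0]
  twist: [0, 0, 0, 0, 0]

```text
time: 26.85
tool_pos: [603.7, -76.3, 76.0]
tcp_rot: [-3.141, 0.0, -1.59]
contact_force: [0.5, 0.0, -4.3]
grip_width: 17.5
finger_force: 30.0
```

Run:
```python
from h import *
o=st()
```

```text
26.85 p [603.7 -76.3  76. ] rpy [-1.7999e+02  2.0000e-02 -9.1100e+01] F [ 0.5  0.  -4.3] M [-0.28  0.02 -0.06] w 17.5 ff 30.0 q [-0.25  0.64  1.47  0.    1.03  2.91]
```

Call:
arm_command:
  gripper: [10, 10, 10, 10, 10]
  dp:
    - [-0.04, 0, 0]
    - [-0.04, 0, 0]
    - [-0.04, 0, 0]
    - [0, 0, 0]
    - [0, 0, 0]
  twist: [0, 0, 0, 0, 0]

```text
time: 27.48
tool_pos: [603.8, -75.2, 76.2]
tcp_rot: [-3.141, -0.002, -1.59]
contact_force: [-0.6, -8.5, -2.9]
grip_width: 17.8
finger_force: 30.0
```

Run:
```python
from h import *
o=st()
```

```text
27.48 p [603.8 -75.2  76.2] rpy [-1.7997e+02 -1.3000e-01 -9.1110e+01] F [-0.6 -8.5 -2.9] M [-1.46  0.1  -0.01] w 17.8 ff 30.0 q [-0.25  0.64  1.47 -0.    1.03  2.91]
```

Call:
arm_command:
  gripper: [10, 10, 10, 10, 10]
  dp:
    - [0.16, 0, 0]
    - [0, -0.05, 0]
    - [0, -0.05, 0]
    - [-0.08, 0, 0]
    - [-0.08, 0, 0]
  twist: [0, -0.2, -0.19, 0, 0]

```text
time: 28.1
tool_pos: [606.2, -73.6, 76.0]
tcp_rot: [-3.141, -0.0, -1.556]
contact_force: [1.4, -1.5, -2.4]
grip_width: 17.9
finger_force: 30.0
```

Run:
```python
from h import *
o=st()
```

```text
28.1 p [606.2 -73.6  76. ] rpy [-1.7998e+02 -2.0000e-02 -8.9150e+01] F [ 1.4 -1.5 -2.4] M [-0.26 -0.15 -0.19] w 17.9 ff 30.0 q [-0.25  0.64  1.47 -0.    1.03  2.88]
```

Call:
arm_command:
  gripper: [10, 10, 10, 10, 10]
  dp:
    - [-0.04, 0, 0]
    - [-0.04, 0, 0]
    - [-0.04, 0, 0]
    - [0, 0, 0]
    - [0, 0, 0]
  twist: [0, 0, 0, 0, 0]

```text
time: 28.72
tool_pos: [606.0, -70.5, 76.0]
tcp_rot: [-3.141, 0.0, -1.556]
contact_force: [1.2, 0.2, -2.9]
grip_width: 17.7
finger_force: 30.0
```

Run:
```python
from h import *
o=st()
```

```text
28.73 p [606.  -70.5  76. ] rpy [-1.7999e+02  1.0000e-02 -8.9160e+01] F [ 1.2  0.2 -2.9] M [-0.26 -0.2  -0.31] w 17.7 ff 30.0 q [-0.24  0.64  1.47  0.    1.03  2.89]
```

Call:
arm_command:
  gripper: [10, 10, 10, 10, 10]
  dp:
    - [0, 0.05, 0]
    - [0, 0.05, 0]
    - [-0.06, 0, 0]
    - [-0.06, 0, 0]
    - [-0.04, 0, 0]
  twist: [0.2, 0.21, 0, 0, 0]

```text
time: 29.35
tool_pos: [603.7, -67.0, 76.0]
tcp_rot: [-3.141, -0.001, -1.592]
contact_force: [2.7, -6.4, -2.5]
grip_width: 17.9
finger_force: 30.0
```

Run:
```python
from h import *
o=st()
```

```text
29.35 p [603.7 -67.   76. ] rpy [-1.7999e+02 -4.0000e-02 -9.1190e+01] F [ 2.7 -6.4 -2.5] M [-1.09 -0.26 -0.09] w 17.9 ff 30.0 q [-0.24  0.64  1.48 -0.    1.03  2.93]
```

Call:
arm_command:
  gripper: [10, 10, 10, 10, 10]
  dp:
    - [0.06, -0.03, 0]
    - [0, 0, 0]
    - [-0.04, 0, 0]
    - [-0.04, 0, 0]
    - [-0.02, 0, 0]
  twist: [0, 0, 0, 0, 0]

```text
time: 29.98
tool_pos: [604.1, -65.8, 75.9]
tcp_rot: [3.141, -0.0, -1.592]
contact_force: [-1.1, -1.9, -2.9]
grip_width: 17.6
finger_force: 30.0
```

Run:
```python
from h import *
o=st()
```

```text
29.98 p [604.1 -65.8  75.9] rpy [ 1.7997e+02 -2.0000e-02 -9.1190e+01] F [-1.1 -1.9 -2.9] M [-0.54  0.25  0.09] w 17.6 ff 30.0 q [-0.23  0.64  1.47 -0.    1.03  2.93]
```

Call:
arm_command:
  gripper: [10, 10, 10, 10, 10]
  dp:
    - [-0.04, 0, 0]
    - [-0.04, 0, 0]
    - [0, 0, 0]
    - [0, 0, 0]
    - [0, 0, 0]
  twist: [0, 0, 0, 0, 0]

```text
time: 30.6
tool_pos: [604.3, -63.5, 75.9]
tcp_rot: [3.141, 0.0, -1.592]
contact_force: [-1.6, -0.8, -3.0]
grip_width: 18.0
finger_force: 30.0
```

Run:
```python
from h import *
o=st(); s=capture("scene")[:,:,::-1]; cv2.imwrite("pics/s3.png",s)
z=lambda i:cv2.resize(i,None,fx=5,fy=5,interpolation=cv2.INTER_CUBIC)
cv2.imwrite("pics/m3.png",z(s[160:275,245:390]))
```

```text
30.6 p [604.3 -63.5  75.9] rpy [ 1.7999e+02  2.0000e-02 -9.1200e+01] F [-1.6 -0.8 -3. ] M [-0.34  0.31  0.18] w 18.0 ff 30.0 q [-0.23  0.64  1.47  0.    1.03  2.93]
```

View pics/m3.png

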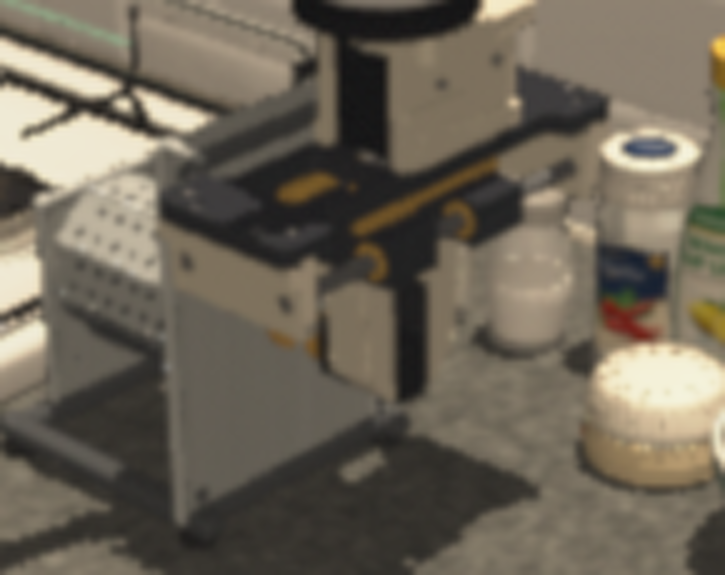

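Call:
arm_command:
  gripper: [30, 36, 36, 36, 36]
  dp:
    - [0, 0, 0]
    - [0, 0, 0]
    - [0, 0, 0]
    - [0.4, 0, 0]
    - [0.7, 0, 0]
  twist: [0, 0, 0, 0, 0]

```text
time: 31.28
tool_pos: [603.9, -91.8, 76.1]
tcp_rot: [-3.141, -0.0, -1.591]
contact_force: [0.3, 0.0, -0.0]
grip_width: 36.2
finger_force: 0.0
```

Call:
arm_command:
  gripper: [20, 0, 0, 0, 0]
  dp:
    - [0.3, 0, 0]
    - [0, 0, 0]
    - [0, 0, -0.04]
    - [0, 0, 0]
    - [0, 0, 0]
  twist: [0, 0, 0, 0, 0]

```text
time: 31.9
tool_pos: [603.7, -98.3, 77.0]
tcp_rot: [-3.142, 0.0, -1.591]
contact_force: [-0.2, -0.3, 0.0]
grip_width: 0.3
finger_force: 0.0
```

Run:
```python
from h import *
o=st()
```

```text
31.9 p [603.7 -98.3  77. ] rpy [-1.800e+02  1.000e-02 -9.118e+01] F [-0.2 -0.3  0. ] M [ 0.    0.13 -0.03] w 0.3 ff 0.0 q [-0.29  0.64  1.46  0.    1.04  2.88]
```

Call:
arm_command:
  gripper: [0, 0, 0, 0, 0]
  dp:
    - [-0.2, 0, 0]
    - [-0.12, 0, 0]
    - [-0.08, 0, 0]
    - [-0.08, 0, 0]
    - [-0.08, 0, 0]
  twist: [0, 0, 0, 0, 0]

```text
time: 32.52
tool_pos: [604.0, -85.0, 77.0]
tcp_rot: [-3.141, -0.001, -1.592]
contact_force: [0.0, -3.2, -0.1]
grip_width: 0.3
finger_force: 1.3
```

Call:
arm_command:
  gripper: [0, 0, 0, 0, 0]
  dp:
    - [-0.08, 0, 0]
    - [-0.08, 0, 0]
    - [-0.06, 0, 0]
    - [-0.06, 0, 0]
    - [0, 0, 0]
  twist: [0, 0, 0, 0, 0]

```text
time: 33.15
tool_pos: [604.1, -77.4, 77.0]
tcp_rot: [-3.142, 0.0, -1.592]
contact_force: [-0.2, -2.9, 0.2]
grip_width: 0.8
finger_force: 0.9
```

Run:
```python
from h import *
o=st()
```

```text
33.15 p [604.1 -77.4  77. ] rpy [-1.80e+02  2.00e-02 -9.12e+01] F [-0.2 -2.9  0.2] M [-0.22  0.15  0.01] w 0.8 ff 0.9 q [-0.25  0.64  1.47  0.    1.03  2.91]
```

Call:
arm_command:
  gripper: [0, 0, 0, 0, 0]
  dp:
    - [-0.08, 0, 0]
    - [-0.08, 0, 0]
    - [-0.08, 0, 0]
    - [-0.06, 0, 0]
    - [0, 0, 0]
  twist: [0, 0, 0, 0, 0]

```text
time: 33.78
tool_pos: [604.2, -69.8, 76.9]
tcp_rot: [3.142, 0.0, -1.592]
contact_force: [-0.3, -0.5, -0.4]
grip_width: 0.6
finger_force: 0.8
```

Run:
```python
from h import *
o=st()
```

```text
33.77 p [604.2 -69.8  76.9] rpy [ 1.80e+02  2.00e-02 -9.12e+01] F [-0.3 -0.5 -0.4] M [-0.22  0.05  0.04] w 0.6 ff 0.8 q [-0.24  0.64  1.47  0.    1.03  2.92]
```

Call:
arm_command:
  gripper: [0, 0, 0, 0, 0]
  dp:
    - [-0.04, 0, 0]
    - [-0.04, 0, 0]
    - [-0.04, 0, 0]
    - [0, 0, 0]
    - [0, 0, 0]
  twist: [0, 0, 0, 0, 0]

```text
time: 34.4
tool_pos: [604.3, -69.3, 77.0]
tcp_rot: [-3.141, -0.003, -1.592]
contact_force: [-0.2, -10.4, 0.3]
grip_width: 0.1
finger_force: 5.3
```

Run:
```python
from h import *
o=st()
```

```text
34.4 p [604.3 -69.3  77. ] rpy [-1.7999e+02 -1.7000e-01 -9.1210e+01] F [ -0.2 -10.4   0.3] M [-1.65  0.33  0.04] w 0.1 ff 5.3 q [-0.24  0.64  1.47 -0.    1.03  2.93]
```

Call:
arm_command:
  gripper: [0, 0, 0, 0, 0]
  dp:
    - [0.2, 0, 0]
    - [0.6, 0, 0]
    - [1, 0, 0]
    - [1, 0, -0.3]
    - [1, 0, -0.8]
  twist: [0, 0, 0, 0, 0]

```text
time: 35.02
tool_pos: [601.4, -162.9, 103.6]
tcp_rot: [3.139, 0.002, -1.592]
contact_force: [-0.2, -0.6, 0.9]
grip_width: 0.4
finger_force: 0.0
```

Call:
arm_command:
  gripper: [0, 0, 0, 0, 0]
  dp:
    - [0.3, 0.3, -1]
    - [0, 0.6, -1]
    - [0, 0.8, -1]
    - [0, 1, -1]
    - [0, 1, -1]
  twist: [0, 0, 0, 0, 0]

```text
time: 35.65
tool_pos: [508.8, -167.9, 230.1]
tcp_rot: [-3.142, 0.001, -1.592]
contact_force: [-0.1, 0.0, 0.0]
grip_width: 0.7
finger_force: 0.0
```

Run:
```python
from h import *
o=st(); s=capture("scene")[:,:,::-1].copy(); t=capture("top")[:,:,::-1].copy(); cv2.imwrite("pics/s4.png",s); cv2.imwrite("pics/t4.png",t)
S=cam('scene');T=cam('top')
a=np.radians(-1.2); L=lambda x,y,z:[607+x*np.cos(a)-y*np.sin(a),-4.2+x*np.sin(a)+y*np.cos(a),z]
for nm,im,C,(u0,u1,v0,v1) in (('scene',s,S,(285,345,205,260)),('top',t,T,(285,345,235,270))):
    for n,p in (('bush',L(0,0,85)),('collar',L(0,-4,85)),('hmid',L(0,-29,85)),('hend',L(0,-54,85)),('hendtop',L(0,-54,99)),('nose',L(0,146,85))): print(nm,n,proj(C,p))
    h=cv2.cvtColor(im,cv2.COLOR_BGR2HSV).astype(int)
    r=h[v0:v1,u0:u1]
    for n,m in (('brass',(r[...,0]>8)&(r[...,0]<28)&(r[...,1]>130)&(r[...,2]>80)),('dark',r[...,2]<50)):
        k,l,stt,c=cv2.connectedComponentsWithStats(m.astype(np.uint8))
        print(nm,n,[( (stt[i][:4]+[u0,v0,0,0]).tolist(),int(stt[i][4]),np.round(c[i]+[u0,v0],1).tolist()) for i in range(1,k) if stt[i][4]>5])
```

```text
35.65 p [ 508.8 -167.9  230.1] rpy [-1.800e+02  4.000e-02 -9.121e+01] F [-0.1  0.   0. ] M [0.05 0.11 0.03] w 0.7 ff 0.0 q [-0.46  0.36  1.49  0.    1.29  2.7 ]
scene bush [302.9 223.3]
scene collar [304.2 223.9]
scene hmid [312.7 227.6]
scene hend [321.3 231.3]
scene hendtop [321.2 225.4]
scene nose [257.5 203.6]
scene brass [([299, 218, 7, 11], 38, [301.1, 223.0])]
scene dark [([304, 220, 20, 18], 233, [313.5, 228.4]), ([309, 246, 16, 7], 42, [316.9, 248.2]), ([295, 254, 11, 6], 16, [300.4, 256.3])]
top bush [291.3 249.1]
top collar [293.6 249.1]
top hmid [307.9 249.1]
top hend [322.2 249.1]
top hendtop [322.3 248. ]
top nose [207.6 249. ]
top brass []
top dark [([301, 252, 12, 4], 31, [306.2, 253.8]), ([314, 252, 7, 3], 13, [317.5, 253.1])]
```

Run:
```python
from h import *
for f in ('t2','t4'):
    g=cv2.cvtColor(cv2.imread(f'pics/{f}.png'),cv2.COLOR_BGR2GRAY)
    print(f); print('     ',list(range(200,226)))
    for v in range(246,258): print(v,g[v,200:226].tolist())
g=cv2.cvtColor(cv2.imread('pics/t4.png'),cv2.COLOR_BGR2GRAY)
for v in range(244,256,2): print(v,g[v,296:332].tolist())
s=cv2.imread('pics/s4.png')
for v in (221,223,225,227): print(v,[tuple(int(c) for c in s[v,u]) for u in range(297,309)])
```

```text
t2
      [200, 201, 202, 203, 204, 205, 206, 207, 208, 209, 210, 211, 212, 213, 214, 215, 216, 217, 218, 219, 220, 221, 222, 223, 224, 225]
246 [100, 72, 53, 55, 52, 51, 51, 50, 81, 112, 107, 110, 112, 113, 98, 100, 146, 199, 194, 138, 95, 132, 142, 83, 77, 146]
247 [97, 75, 54, 54, 55, 52, 50, 51, 80, 105, 110, 107, 111, 106, 92, 97, 148, 203, 195, 138, 106, 151, 150, 84, 74, 149]
248 [91, 74, 56, 51, 56, 52, 50, 56, 83, 105, 113, 110, 112, 103, 98, 104, 151, 204, 192, 140, 105, 157, 153, 78, 78, 148]
249 [91, 76, 54, 54, 53, 53, 55, 55, 86, 115, 118, 116, 112, 110, 112, 121, 153, 203, 187, 116, 110, 161, 153, 95, 103, 149]
250 [96, 76, 53, 48, 52, 52, 49, 56, 82, 120, 130, 121, 117, 120, 116, 119, 157, 204, 183, 106, 112, 169, 159, 103, 120, 150]
251 [90, 74, 56, 56, 53, 50, 47, 55, 88, 122, 122, 107, 108, 110, 104, 115, 155, 202, 172, 104, 108, 167, 161, 128, 150, 152]
252 [95, 73, 52, 52, 53, 54, 50, 65, 98, 117, 117, 115, 118, 109, 95, 113, 162, 203, 175, 105, 110, 161, 159, 117, 141, 152]
253 [95, 73, 55, 55, 49, 54, 50, 68, 90, 114, 122, 127, 126, 112, 102, 110, 161, 203, 168,
[... 3136 characters left out ...]
 101), (79, 95, 106), (60, 91, 114), (43, 88, 118), (38, 84, 116), (36, 78, 107), (30, 54, 72), (30, 38, 46), (36, 38, 41), (39, 40, 42), (40, 41, 43), (40, 41, 43)]
223 [(81, 94, 101), (68, 92, 110), (49, 90, 119), (39, 87, 120), (38, 85, 118), (33, 69, 94), (28, 42, 54), (27, 29, 29), (28, 28, 29), (31, 32, 32), (34, 35, 36), (36, 37, 39)]
225 [(79, 93, 101), (61, 86, 105), (43, 85, 114), (38, 87, 120), (37, 85, 117), (34, 68, 93), (27, 40, 51), (27, 28, 29), (26, 27, 30), (26, 27, 28), (26, 27, 27), (25, 26, 25)]
227 [(83, 94, 100), (76, 90, 102), (55, 83, 105), (42, 82, 110), (39, 84, 114), (34, 73, 100), (29, 46, 61), (28, 45, 59), (33, 66, 90), (32, 59, 79), (27, 37, 46), (26, 27, 28)]
```

Run:
```python
from h import *
T=cam('top')
print('nose',ray(T,205.9,249.6,85),'rod near far',ray(T,213,249.6,85),'upright',ray(T,215.9,250,115),ray(T,218.9,250,115),'hend',ray(T,320.7,249,85),ray(T,320.7,249,99))
# rod x (nose side), handle x centre
g=cv2.cvtColor(cv2.imread('pics/t4.png'),cv2.COLOR_BGR2GRAY).astype(float)
w=np.clip(g[245:255,207:214]-125,0,None); print('nose row',(w.sum(1)*np.arange(245,255)).sum()/w.sum())
for u in range(304,320,4): print(u,g[238:262,u].astype(int).tolist())
```

```text
nose [609.1 144.7  85. ] rod near far [608.8 132.4  85. ] upright [603.9 121.4 115. ] [603.8 116.4 115. ] hend [606.2 -55.6  85. ] [604.3 -55.4  99. ]
nose row 249.35213581599123
304 [99, 99, 102, 112, 114, 83, 47, 58, 59, 62, 63, 70, 65, 64, 53, 37, 40, 46, 53, 65, 70, 62, 62, 56]
308 [118, 111, 105, 127, 110, 82, 49, 57, 61, 62, 69, 63, 63, 65, 49, 40, 37, 40, 55, 61, 58, 54, 55, 62]
312 [101, 100, 104, 108, 86, 72, 48, 57, 65, 61, 65, 63, 63, 63, 51, 43, 47, 53, 60, 61, 56, 59, 62, 66]
316 [115, 114, 114, 105, 94, 81, 47, 60, 56, 65, 59, 65, 69, 64, 52, 31, 43, 75, 97, 70, 71, 69, 68, 59]
```

```bash
python3 -c "
from plant import *
print(close_job())"
```

```text
the job is handed in; nothing more can be done
None
```

The roaster is reassembled and handed in at about 36 s of 67 s. From camera measurements, the spindle's collar is home to within about 1 mm and it lies square to the shield within about half a degree; the drum is threaded at both ends, but I did not separately check that it hangs level and clear of the trough.

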